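# Lever open the incubator cover and put the opener back in its tray

## Robot

A 6-joint arm with a two-finger parallel gripper is mounted at the origin on the work surface. World frame = base frame: x ahead of the robot, y to its left, z up, the work surface at z = 0. Lengths are in mm, angles in rad, forces in N, time in s.
With the tool pointing down it reaches from about 300 to 775 mm from the base axis. Payload 14.6 kg.
Tool frame: the origin (TCP) lies at the very end of the fingers, on their centre line; the grasp point (between the pads) lies 19 mm behind it; z points along the fingers, y is the line along which they close (so a half turn about z gives the same grasp; the last joint's range is limited). The gripper opens to 94 mm and grips with 3 to 60 N. Pads are 16 mm wide; open, the fingers measure 119 mm over their backs; the gripper's body (75 mm by 177 mm) begins 78 mm behind the grasp point.
Start: joints at [-1.391, 0.3, 1.521, -0, 1.321, -0.067], TCP at [134.36, -533.326, 205.446] pointing down, gripper open.
Joint ranges: [-3.03, 3.03], [-0.79, 2.21], [0.23, 2.52], [-1.04, 4.18], [0, 3.07], [-2.55, 2.55]. Speed limits (rad/s): [2.22, 2.22, 2.57, 3.14, 3.14, 3.14].

## Interface

Orientations are given as [roll, pitch, yaw] about the fixed x, y, z axes, in that order (R = Rz(yaw) Ry(pitch) Rx(roll)).
In Python, from cell import manip gives the robot as it stands.
- The arm moves only by the tool servo_tool, never from a script. Its argument "motion" is a list that holds one entry, the list of rows, each a list of 7 numbers: the shift along the world's x, y, z as a fraction of full scale, then the turn, a rotation vector about the world's x, y, z as a fraction of full scale, then the closure, from 0 (fully open) to 1 (shut). In form: [[[x, y, z, rx, ry, rz, gripper], ...]]. A call has 1 to 10 rows; each row is the pose to reach, as a shift and turn from the pose commanded when the call began, turning the shorter way round; what a row does not reach only later rows make up. Full scale, the value 1, is 0.5 m for a shift and pi rad for a turn. A row lasts 1/10 s, in which the tool goes at most 50 mm and 8.59 degrees, less where a joint would pass 70% of its speed; a pose out of reach is approached as far as the arm can. A call with a number of a shift or a turn outside -1 to 1 is refused whole. A call with a gripper value outside its range is refused whole. The fingers move at their own pace and stop on an object; "newtons" is the grip in N (left out, the last holds). Time passes only in rows, so rows that repeat a pose let the fingers close. It gives the time, the measured TCP pose, the force, the opening and the grip force at its end, in the units of the state.
- manip.read_state(): the state, without advancing time (a new reading comes with each control period).
- manip.camera(name): name is "scene" or "side" or "wrist"; returns a dict with "frame" (400x640x3 uint8, red, green, blue), "range_z" (400x640 float32, mm along the optical axis (not along the pixel's ray), 0 where there is no reading), "vfov" (degrees; the focal length in pixels is half the picture's height over the tangent of half this angle, whatever the lens; pixels are square), "cx", "cy" (the principal point, pixels), "cam_to_world" (4x4, takes a point from camera to world coordinates). Camera axes: x right, y down, z forward; pixel columns grow to the right and rows downward; lengths in mm; the calibration is good to about 2 mm. A picture is of the moment at which its call begins.
- manip.sign_off(): hands the job in; it is judged then, once.
The state is a dict: "clock": time; "joints": joint angles; "qd": joint speeds; "effort": joint torques, N m; "eef_pos": TCP position; "eef_rot": TCP orientation; "wrist_force": force on the tool from outside, world axes, zero at the start; "moment": the same for the moment, N m; "finger_gap": finger opening in mm; "finger_force": force on a finger pad.
Only numpy, scipy, OpenCV 4.12 (cv2) and the standard library are available. Lean on these libraries where they do the work, as an engineer would, in place of code of your own. Each camera call takes 0.05 s, during which the arm holds its last target. There are 200 camera calls.

## Task

Pick up the flat opener, slip its blade into the notch under the front lip of the small incubator's cover and lever the cover up until it stands nearly upright by itself; touch the cover only with the opener, not with the gripper. Then lay the opener down flat (do not drop it) in the free half of the steel instrument tray, parallel to the tools lying there and with its blade pointing the same way as theirs. Leave the two tools in the tray, the timer and the jar where they are.

Things in the scene. Friction and masses are not known exactly. Their poses are not given: they have to be found in the camera images.
- opener: Flat opener, loose, 0.09 kg. Black handle 110 long (x -55 to +55), 24 wide (y), 20 high (z 0 to 20), then a steel blade 90 long (x +55 to +145), 18 wide, 2.5 thick, mid-plane at z = 10. Origin: centre of the handle's underside; x points to the blade's tip, z up. Starts flat on the bench, handle nearest the robot. Balances about 20 ahead of the origin.
- opener_tip (a point): Middle of the opener's blade tip (145 ahead of the opener's origin, at mid-thickness, 10 above the handle's underside).
- incubator: Small white dry-block incubator, fixed; 155 deep (x -75 to +80), 170 wide (y), 79 high without cover. Origin: centre of its underside; its front (display) faces its -x, towards the robot. Housing 70 high, on it a 9 high rim; at the front, in the middle 90 of the width, the rim is set back 20 from the front face, leaving a ledge (the notch's floor) under the cover's lip.
- slot (a point): Middle of the notch's mouth, fixed on the incubator: 69 in front of its origin, 74.5 above the bench. Notch 90 wide (y), 9 high (ledge at 70, shut cover's underside at 79 above the bench), 14 deep from mouth to rim; the ledge stands out another 6 in front. Axes as the incubator's; the blade goes in along +x.
- hinge (a point): Middle of the cover's hinge line, fixed on the incubator: 70 behind its origin (x), 79 above the bench, at the level of the closed cover's underside. The line runs along the incubator's y.
- cover_lip (a point): Middle of the lower front edge of the cover, on the cover, 139 from the hinge line; x and y in the plane of the cover, x points to the hinge, z out of the cover's outer face. The cover is a grey plate 139 x 168 x 8, 0.2 kg, with no handle.
- cover (a joint): Cover's hinge angle, rad: 0 shut, grows as the cover's front rises and swings away from the robot, stop at 1.6. It starts shut or up to 0.015 ajar. The hinge is stiff: the cover stays at any angle; lifting takes about 3 N at the lip.
- tray: Shallow open steel tray, fixed, 260 long (x), 180 wide (y), walls 16 high and 3 thick, floor 3 thick. Origin: centre of its underside. Two tools lie along its x in its +y half, working ends towards +x; the half at -y is free.
- spatula: Lab spatula, 188 long: black handle 95 x 14 x 12 high, thin steel stem, flat end 16 wide; lying along the tray about 62 to the +y side of its middle line. Origin: underside, middle of its length; x points to its working end.
- scoop: Lab scoop, 186 long: like handle and stem, ending in a small steel scoop 18 wide; lying along the tray about 28 to the +y side of its middle line. Origin and axes as the spatula's.
- timer: White upright timer, 22 x 60 x 55 high, loose on the bench; leave it.
- jar: Amber glass jar, 52 across, 75 high, loose on the bench; leave it.

How it is judged:
By the outcome, as a careful person would: the job done as asked, in the order asked, and still so for the second after the job is handed in, with the robot touching nothing.
It also fails if it takes over 61 s, if anything falls off the work surface, if the arm or the gripper's body presses on something with over 40 N, if the wrist force passes 120 N, or if a joint passes its speed limit or range.

## Working session

There is one attempt and no reset: what is moved stays moved. The work goes in short steps, Python scripts to look and compute and a tool call to move; the robot and the scene stay as the last step left them, time stands still between calls to the robot, and variables do not carry over. Pictures are saved under pics/ and viewed, at most 10 in all, crops included, and the job is handed in when it is done.

Besides the shell and the picture viewer there is one more tool, called as name([rows], argument=value, ...), one row to a line, values as JSON. servo_tool: Moves the arm, as the interface text tells. Its arguments: {"type":"object","properties":{"motion":{"type":"array"},"newtons":{"type":"number"}},"required":["motion"]}

```bash
mkdir -p pics; ls
cat > h.py <<'E'
import numpy as np, cv2
from cell import manip
def snap(n,f):
    c=manip.camera(n); cv2.imwrite('pics/'+f+'.png',c['frame'][:,:,::-1]); np.savez('pics/'+f,**c); return c
def load(f): return dict(np.load('pics/'+f+'.npz'))
def foc(c): return 200/np.tan(np.radians(float(c['vfov'])/2))
def ray(c,u,v,z):
    f=foc(c);T=c['cam_to_world'];d=T[:3,:3]@np.array([(u-c['cx'])/f,(v-c['cy'])/f,1]);o=T[:3,3]
    return o+d*(z-o[2])/d[2]
def cloud(c):
    f=foc(c);v,u=np.mgrid[:400,:640];Z=c['range_z'];P=np.stack([(u-c['cx'])/f*Z,(v-c['cy'])/f*Z,Z],-1)
    T=c['cam_to_world'];W=P@T[:3,:3].T+T[:3,3];W[Z==0]=np.nan;return W
E
python3 - <<'E'
from h import *
a=snap('scene','a')['frame'];b=snap('side','b')['frame']
for f in 'ab':
    c=load(f);print(f,c['vfov'],c['cx'],c['cy'],c['cam_to_world'].round(3).tolist())
print(manip.read_state())
E
```

```text
pics
a 52.30045666398915 317.8370259853587 202.8457740239113 [[-0.631, 0.634, -0.447, 1045.773], [0.776, 0.505, -0.377, 362.377], [-0.013, -0.585, -0.811, 871.086], [0.0, 0.0, 0.0, 1.0]]
b 52.95327244559581 322.95947367405233 193.81810019784976 [[-0.954, -0.189, 0.232, 396.57], [-0.299, 0.628, -0.719, 664.168], [-0.01, -0.755, -0.655, 701.092], [0.0, 0.0, 0.0, 1.0]]
{'clock': 0.1, 'joints': array([-1.39059916e+00,  3.00410055e-01,  1.52146905e+00,  4.88730346e-05,
        1.32069965e+00, -6.65859630e-02]), 'qd': array([-0.00197491, -0.00325182, -0.00155505,  0.00166039,  0.00024886,
        0.00108366]), 'effort': array([ 2.07004960e-03, -5.32642722e+01, -3.53283191e+01,  7.09267915e-02,
        2.35034258e-02, -7.09016649e-05]), 'eef_pos': array([ 134.33583663, -533.1213703 ,  204.96720615]), 'eef_rot': array([-3.14061188e+00, -1.12847836e-04,  2.46770956e-01]), 'wrist_force': array([-0.47620535,  0.57309103, -0.15701047]), 'moment': array([-0.04667938,  0.06565021, -0.00769644]), 'finger_force': 0.0, 'finger_gap': 93.99289101461817}
```

View pics/a.png

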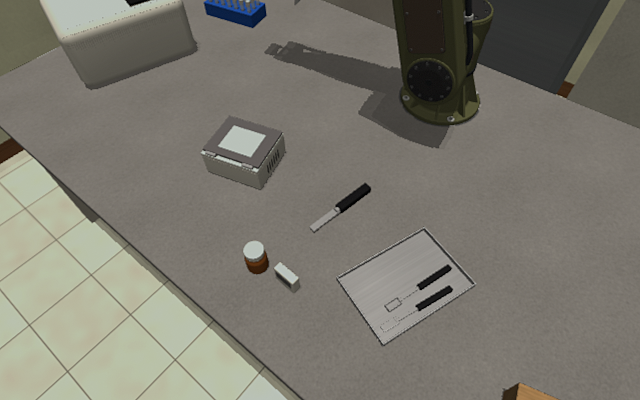

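View pics/b.png

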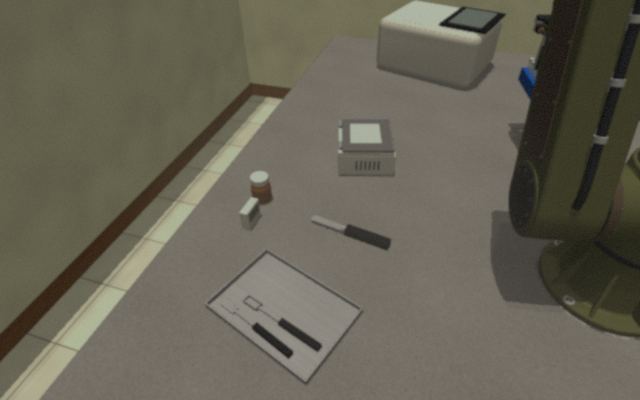

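The scene view shows the opener with its handle near (352,197) and its tip near (313,228). The incubator is at (245,150), the tray at (405,285), the jar at (255,257) and the timer at (287,275). The side view shows the same layout. Next I'll measure positions from depth, with colour masks and rays.

Run:
```python
from h import *
def rect(P):
    r=cv2.minAreaRect(P.astype(np.float32)); b=cv2.boxPoints(r); e=[(b[1]-b[0]),(b[2]-b[1])]
    e=max(e,key=np.linalg.norm); return np.round(r[0],1),np.round(r[1],1),round(np.degrees(np.arctan2(e[1],e[0])),1)
for n in 'ab':
    c=load(n);W=cloud(c);fr=c['frame'];g=fr.astype(int).max(2);v,u=np.mgrid[:400,:640]
    def box(x0,x1,y0,y1): return (u>=x0)&(u<x1)&(v>=y0)&(v<y1)
    B=dict(a=dict(inc=(195,295,110,195),op=(335,378,178,218),opall=(305,378,178,236),tools=(412,458,258,315),tray=(330,480,222,350)),
           b=dict(inc=(330,400,115,180),op=(342,395,220,252),opall=(308,395,212,252),tools=(250,325,312,360),tray=(200,365,248,380)))[n]
    m=box(*B['inc'])&(W[...,2]>80)&(W[...,2]<95); print(n,'cover',rect(W[m][:,:2]),np.median(W[m][:,2]))
    m=box(*B['inc'])&(W[...,2]>20)&(W[...,2]<95); print(' inc',rect(W[m][:,:2]))
    m=box(*B['op'])&(g<60)
    P=np.array([ray(c,x,y,20 )[:2] for x,y in zip(u[m],v[m])]); print(' handle@20',rect(P),m.sum(),np.nanmedian(W[m][:,2]))
    m=box(*B['opall'])&(W[...,2]>5)&(W[...,2]<30); print(' opener all depth',rect(W[m][:,:2]),m.sum())
    m=box(*B['tray'])&(W[...,2]>9)&(W[...,2]<25); print(' tray',rect(W[m][:,:2]),m.sum(),np.nanmax(W[m][:,2]))
    m=(box(*B['tools'])&(g<60)).astype(np.uint8)
    k,l,s,ce=cv2.connectedComponentsWithStats(m)
    for i in range(1,k):
        if s[i,4]>60:
            q=l==i;P=np.array([ray(c,x,y,15)[:2] for x,y in zip(u[q],v[q])]);print(' tool',ce[i].round(),rect(P))
```

```text
a cover (array([ 582.9, -291.4]), array([153.3, 172. ]), np.float32(-74.3)) 88.36825268416698
 inc (array([ 580.9, -291.2]), array([156.6, 172.8]), np.float32(-74.7))
 handle@20 (array([511.6,  26.3]), array([ 30. , 125.8]), np.float32(-9.2)) 382 20.1970115472173
 opener all depth (array([535.5,  19.3]), array([182.1, 172.2]), np.float32(33.9)) 659
 tray (array([597.6, 200.2]), array([298.2, 262.4]), np.float32(70.3)) 1742 21.340897958753203
 tool [434. 277.] (array([569.4, 303. ]), array([13.8, 94.6]), np.float32(-18.0))
 tool [434. 298.] (array([614.3, 327.9]), array([13.7, 95.9]), np.float32(-21.4))
b cover (array([ 579.3, -290.4]), array([148.6, 172.9]), np.float32(-74.3)) 89.0677683764394
 inc (array([ 576.3, -290.2]), array([154.3, 174.9]), np.float32(-74.1))
 handle@20 (array([495.9,  31.2]), array([ 33. , 107.1]), np.float32(-9.4)) 469 19.95324595650976
 opener all depth (array([537.6, -18.7]), array([ 98.1, 200.1]), np.float32(-8.9)) 771
 tray (array([616. , 255.3]), array([182.1, 261.1]), np.float32(-19.7)) 2400 21.039665094369752
 tool [300. 335.] (array([563.1, 304.3]), array([13.3, 93.2]), np.float32(-18.1))
 tool [272. 340.] (array([607.6, 329.1]), array([13.2, 93.8]), np.float32(-21.0))
```

servo_tool([
  [[0.64, 0.46, 0.15, 0, 0, 0.007, 0], [0.64, 0.46, 0.15, 0, 0, 0.007, 0], [0.64, 0.46, 0.15, 0, 0, 0.007, 0], [0.64, 0.46, 0.15, 0, 0, 0.007, 0], [0.64, 0.46, 0.15, 0, 0, 0.007, 0], [0.64, 0.46, 0.15, 0, 0, 0.007, 0], [0.64, 0.46, 0.15, 0, 0, 0.007, 0], [0.64, 0.46, 0.15, 0, 0, 0.007, 0], [0.64, 0.46, 0.15, 0, 0, 0.007, 0], [0.64, 0.46, 0.15, 0, 0, 0.007, 0]],
])

```text
clock: 1.1
eef_pos: [454.8, -302.7, 280.0]
eef_rot: [-3.141, 0.001, 0.271]
wrist_force: [0.1, -0.0, -0.1]
finger_gap: 94.2
finger_force: 0.0
```

Run:
```python
from h import *
c=snap('wrist','w1');print(c['cam_to_world'].round(3).tolist(),c['vfov'],c['cx'],c['cy']);s=manip.read_state();print(s['clock'],s['eef_pos'],s['eef_rot'])
W=cloud(c);m=(W[...,2]>80)&(W[...,2]<100);r=cv2.minAreaRect(W[m][:,:2].astype(np.float32));print(r,cv2.boxPoints(r),np.median(W[m][:,2]))
```

```text
[[0.268, -0.923, -0.276, 535.164], [-0.963, -0.257, -0.077, -281.91], [0.0, 0.287, -0.958, 459.457], [0.0, 0.0, 0.0, 1.0]] 64.46630498122117 312.44797050132195 203.34953561480526
1.15 [ 453.99468351 -303.40314309  279.90572116] [-3.14095329e+00  7.75764328e-04  2.69254232e-01]
((577.3147583007812, -293.8436584472656), (142.84629821777344, 168.1458282470703), 15.566548347473145) [[ 485.94986 -232.02151]
 [ 531.07306 -393.99966]
 [ 668.6797  -355.6658 ]
 [ 623.55646 -193.68765]] 88.0817617636634
```

View pics/w1.png

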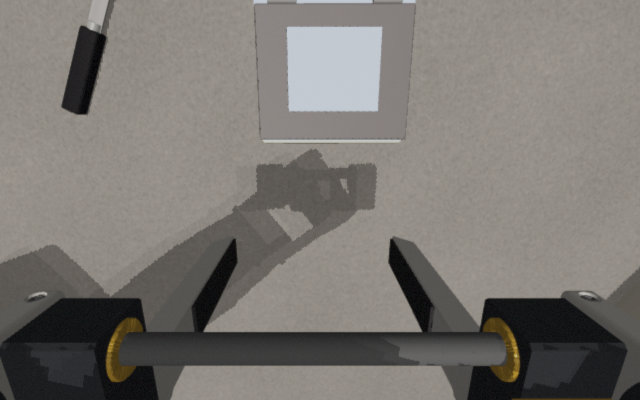

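The wrist view shows the cover's front edge along row 139, columns 261–407, and the opener's handle at (85,70). The cover measures 143×168 mm at z=88, which matches its given size. Now I'll look at the opener.

servo_tool([
  [[0.03, 0.66, 0, 0, 0, -0.136, 0], [0.03, 0.66, 0, 0, 0, -0.136, 0], [0.03, 0.66, 0, 0, 0, -0.136, 0], [0.03, 0.66, 0, 0, 0, -0.136, 0], [0.03, 0.66, 0, 0, 0, -0.136, 0], [0.03, 0.66, 0, 0, 0, -0.136, 0], [0.03, 0.66, 0, 0, 0, -0.136, 0], [0.03, 0.66, 0, 0, 0, -0.136, 0], [0.03, 0.66, 0, 0, 0, -0.136, 0]],
])

```text
clock: 2.05
eef_pos: [469.1, 25.9, 280.2]
eef_rot: [3.141, 0.0, -0.159]
wrist_force: [-0.1, -0.2, -0.5]
finger_gap: 94.3
finger_force: 0.0
```

Run:
```python
from h import *
c=snap('wrist','w2');s=manip.read_state();print(s['clock'],s['eef_pos'],s['eef_rot'])
W=cloud(c);v,u=np.mgrid[:400,:640]
for lo,hi in ((14,30),(5,30)):
    m=((W[...,2]>lo)&(W[...,2]<hi)&(v<320)).astype(np.uint8);k,l,st,ce=cv2.connectedComponentsWithStats(m)
    for i in range(1,k):
        if st[i,4]>300:
            r=cv2.minAreaRect(W[l==i][:,:2].astype(np.float32));print(lo,ce[i].round(),st[i,4],np.round(r[0],1),np.round(r[1],1),round(r[2],1))
```

```text
2.1 [469.15052564  25.37825842 280.24660323] [ 3.14127467e+00  3.08051967e-04 -1.59672817e-01]
14 [121. 109.] 1309 [611.4 255.4] [181.2 251.6] 70.3
14 [482.  74.] 755 [ 555.2 -212.2] [153.5   4.8] 14.6
14 [ 74. 101.] 667 [609.3 324.2] [14. 94.] 68.6
14 [103. 132.] 617 [564.9 299.3] [14.1 94.2] 71.5
14 [311. 145.] 1457 [503.3  19.8] [ 23.4 117.1] 80.5
5 [115. 104.] 2911 [612.3 254.9] [181.6 253.5] 70.3
5 [76. 75.] 1642 [646.6 313.3] [ 22.4 173.8] 68.7
5 [481.  74.] 1024 [ 555.  -212.1] [153.8   5. ] 14.6
5 [104.  94.] 1783 [608.9 287.6] [ 22.1 185.4] 70.9
5 [312. 115.] 2393 [543.5  13.1] [ 23.4 198.5] 80.5
```

View pics/w2.png

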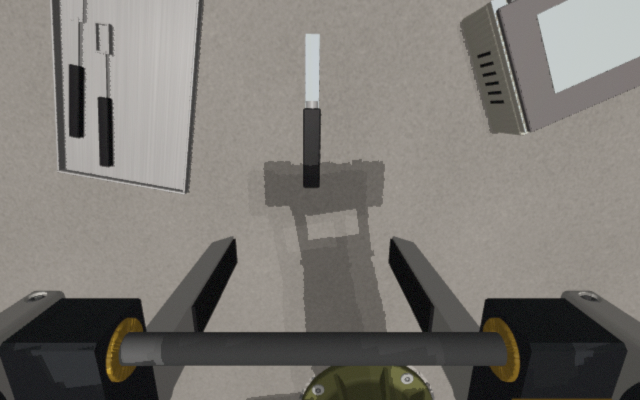

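The wrist view shows the opener straight ahead, with the blade tip at (312,35) and the handle from (312,105) to (312,187). At the lower left are the tray's two tool handles. The opener's rectangle is 198.5×23 mm, which fits the given size, with yaw −9.5°. I'll grasp it about 35 mm ahead of its origin.

servo_tool([
  [[0.129, -0.021, -0.3, 0, 0, -0.002, 0], [0.129, -0.021, -0.3, 0, 0, -0.002, 0], [0.129, -0.021, -0.36, 0, 0, -0.002, 0], [0.129, -0.021, -0.4, 0, 0, -0.002, 0], [0.129, -0.021, -0.47, 0, 0, -0.002, 0], [0.129, -0.021, -0.52, 0, 0, -0.002, 0], [0.129, -0.021, -0.54, 0, 0, -0.002, 0], [0.129, -0.021, -0.553, 0, 0, -0.002, 0], [0.129, -0.021, -0.553, 0, 0, -0.002, 0]],
])

```text
clock: 3.0
eef_pos: [534.2, 15.4, 4.5]
eef_rot: [-3.142, -0.001, -0.166]
wrist_force: [0.2, 0.4, -0.9]
finger_gap: 93.9
finger_force: 0.0
```

servo_tool([
  [[0, 0, 0, 0, 0, 0, 1], [0, 0, 0, 0, 0, 0, 1], [0, 0, 0, 0, 0, 0, 1], [0, 0, 0, 0, 0, 0, 1], [0, 0, 0, 0, 0, 0, 1], [0, 0, 0, 0, 0, 0, 1], [0, 0, 0, 0, 0, 0, 1], [0, 0, 0, 0, 0, 0, 1]],
], newtons=60)

```text
clock: 3.8
eef_pos: [533.9, 16.2, 3.9]
eef_rot: [3.142, 0.0, -0.165]
wrist_force: [-0.1, 0.1, 0.1]
finger_gap: 33.4
finger_force: 0.0
```

servo_tool([
  [[0, 0, 0, 0, 0, 0, 1], [0, 0, 0, 0, 0, 0, 1], [0, 0, 0, 0, 0, 0, 1], [0, 0, 0, 0, 0, 0, 1]],
])

```text
clock: 4.2
eef_pos: [533.8, 16.2, 3.9]
eef_rot: [-3.142, 0.0, -0.165]
wrist_force: [0.4, 0.3, 0.1]
finger_gap: 23.8
finger_force: 60.0
```

servo_tool([
  [[0, 0, 0.1, 0, 0, 0, 1], [0, 0, 0.2, 0, 0, 0, 1], [0, 0, 0.3, 0, 0, 0, 1], [0, 0, 0.3, 0, 0, 0, 1], [0, 0, 0.3, 0, 0, 0, 1]],
])

```text
clock: 4.7
eef_pos: [534.0, 16.2, 154.4]
eef_rot: [-3.141, -0.001, -0.165]
wrist_force: [-0.2, -0.1, -1.3]
finger_gap: 23.7
finger_force: 60.0
```

Run:
```python
from h import *
c=snap('wrist','w3');s=manip.read_state();print(s['clock'],s['eef_pos'],s['eef_rot'],s['finger_gap'],s['finger_force'])
```

```text
4.75 [533.3949978   16.18646505 153.00520596] [ 3.14148265e+00  1.13535396e-03 -1.64762771e-01] 23.313959918914982 59.97864246368408
```

View pics/w3.png

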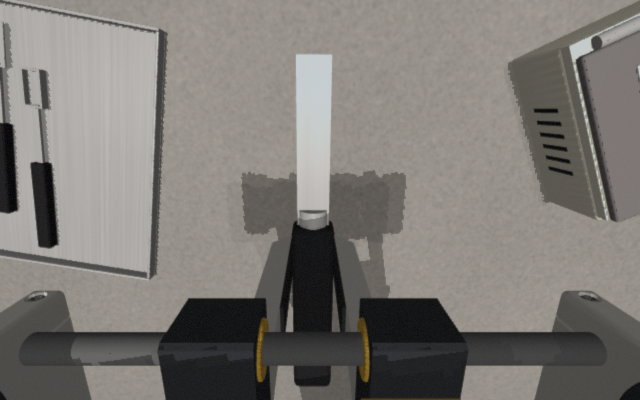

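The opener is held straight, with its blade running from the tip at (314,55) back to (313,215). Next I'll measure the blade in the tool frame.

```bash
cat >> h.py <<'E'
from scipy.spatial.transform import Rotation as Ro
def blade(c,s,umin=280,umax=350,vmax=205):
    W=cloud(c);R=Ro.from_euler('xyz',s['eef_rot']).as_matrix();L=(W-s['eef_pos'])@R
    v,u=np.mgrid[:400,:640]
    m=(abs(L[...,1])<14)&(abs(L[...,2]+6)<22)&(L[...,0]>35)&(L[...,0]<130)&(u>umin)&(u<umax)&(v<vmax)
    P=L[m]; far=P[P[:,0]>P[:,0].max()-6]
    return far[:,0].max(),far.mean(0),np.polyfit(P[:,0],P[:,2],1),np.polyfit(P[:,0],P[:,1],1),m.sum()
E
python3 - <<'E'
from h import *
print(blade(load('w3'),manip.read_state()))
E
```

```text
(np.float64(110.13642248427853), array([107.04551378,   2.12080871,  -9.2921183 ]), array([-2.80532516e-03, -9.06508552e+00]), array([0.00442832, 1.64540254]), np.int64(4947))
```

servo_tool([
  [[-0.32, -0.734, 0, 0, 0, 0.139, 1], [-0.32, -0.734, 0, 0, 0, 0.139, 1], [-0.32, -0.734, 0, 0, 0, 0.139, 1], [-0.32, -0.734, 0, 0, 0, 0.139, 1], [-0.32, -0.734, 0, 0, 0, 0.139, 1], [-0.32, -0.734, 0, 0, 0, 0.139, 1], [-0.32, -0.734, 0, 0, 0, 0.139, 1], [-0.32, -0.734, 0, 0, 0, 0.139, 1], [-0.32, -0.734, 0, 0, 0, 0.139, 1], [-0.32, -0.734, 0, 0, 0, 0.139, 1]],
])

```text
clock: 5.75
eef_pos: [372.4, -351.8, 152.0]
eef_rot: [-3.139, 0.002, 0.269]
wrist_force: [-0.8, 0.6, -1.6]
finger_gap: 23.6
finger_force: 60.0
```

servo_tool([
  [[0, 0, -0.07, 0, 0, 0, 1], [0, 0, -0.13, 0, 0, 0, 1], [0, 0, -0.17, 0, 0, 0, 1], [0, 0, -0.17, 0, 0, 0, 1], [0, 0, -0.17, 0, 0, 0, 1]],
])

```text
clock: 6.25
eef_pos: [374.3, -349.9, 69.0]
eef_rot: [-3.141, 0.0, 0.273]
wrist_force: [-0.3, -0.5, 0.0]
finger_gap: 23.2
finger_force: 60.0
```

Run:
```python
from h import *
c=snap('wrist','w4');s=manip.read_state();print(s['clock'],s['eef_pos'],s['eef_rot'])
print(blade(c,s))
W=cloud(c);T=s['eef_pos'];R=Ro.from_euler('xyz',s['eef_rot']).as_matrix();L=(W-T)@R
# cover front edge in tool frame
m=(W[...,2]>83)&(W[...,2]<93)&(abs(L[...,1])<40)&(L[...,0]>115);print('lip x',np.percentile(L[m][:,0],[0,1]),np.median(W[m][:,2]))
m=(W[...,2]>60)&(W[...,2]<76)&(abs(L[...,1])<40)&(abs(L[...,1])>14)&(L[...,0]>112);print('ledge',m.sum(),np.median(W[m][:,2]),np.percentile(L[m][:,0],[0,5,50,95]))
```

```text
6.3 [ 374.51460769 -350.43194613   69.68135195] [ 3.14111960e+00 -3.58173456e-04  2.72808710e-01]
(np.float64(108.82246883597904), array([105.73179383,   1.39419603,  -6.95288269]), array([-4.61831915e-05, -6.96775396e+00]), array([0.00345834, 1.04098577]), np.int64(4871))Traceback (most recent call last):
  File "<stdin>", line 6, in <module>
    return _quantile_unchecked(
        a, q, axis, out, overwrite_input, method, keepdims, weights)
    return _ureduce(a,
                    func=_quantile_ureduce_func,
    ...<5 lines>...
                    overwrite_input=overwrite_input,
                    method=method)
    r = func(a, **kwargs)
    result = _quantile(arr,
                       quantiles=q,
    ...<2 lines>...
                       out=out,
                       weights=wgt)
    slices_having_nans = np.isnan(arr[-1, ...])
                                  ~~~^^^^^^^^^
IndexError: index -1 is out of bounds for axis 0 with size 0
```

View pics/w4.png

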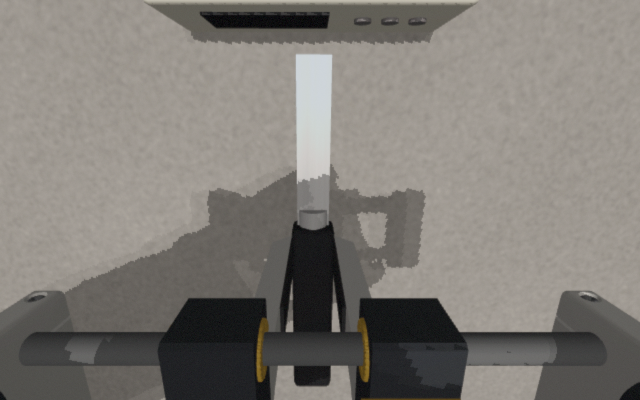

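The blade tip is at (314,55), square to the front face, whose top edge is at rows 0–5. I'll check the gap by casting rays onto the front edge at z=70 and the tip at z=75.

Run:
```python
from h import *
c=load('w4');s=manip.read_state();R=Ro.from_euler('xyz',s['eef_rot']).as_matrix()
g=c['frame'].astype(int)
for u in (250,314,380): print(u,[tuple(g[v,u]) for v in range(0,14,2)],)
for u,v,z in ((314,54.5,76),(250,0,70),(250,4,70),(380,4,70)): print(u,v,((ray(c,u,v,z)-s['eef_pos'])@R).round(1))
W=cloud(c);L=(W-s['eef_pos'])@R;m=(W[...,2]>25)&(W[...,2]<65)&(L[...,0]>112);print(np.percentile(L[m][:,0],[2,50,98]),m.sum())
```

```text
250 [(np.int64(190), np.int64(186), np.int64(172)), (np.int64(161), np.int64(157), np.int64(144)), (np.int64(119), np.int64(115), np.int64(104)), (np.int64(98), np.int64(95), np.int64(85)), (np.int64(97), np.int64(95), np.int64(86)), (np.int64(95), np.int64(94), np.int64(85)), (np.int64(41), np.int64(42), np.int64(40))]
314 [(np.int64(192), np.int64(188), np.int64(174)), (np.int64(161), np.int64(158), np.int64(146)), (np.int64(112), np.int64(109), np.int64(99)), (np.int64(99), np.int64(96), np.int64(87)), (np.int64(98), np.int64(96), np.int64(87)), (np.int64(96), np.int64(93), np.int64(86)), (np.int64(43), np.int64(42), np.int64(43))]
380 [(np.int64(193), np.int64(188), np.int64(175)), (np.int64(166), np.int64(162), np.int64(149)), (np.int64(124), np.int64(121), np.int64(109)), (np.int64(97), np.int64(94), np.int64(86)), (np.int64(97), np.int64(94), np.int64(87)), (np.int64(97), np.int64(94), np.int64(85)), (np.int64(97), np.int64(96), np.int64(85))]
314 54.5 [108.7   1.7  -6.3]
250 0 [134.1 -29.9  -0.3]
250 4 [132.4 -30.   -0.3]
380 4 [132.5  34.3  -0.3]
[130.92448296 132.76877662 133.32514809] 6005
```

servo_tool([
  [[0.02, 0.006, -0.001, 0, 0, 0, 1], [0.04, 0.011, -0.001, 0, 0, 0, 1], [0.05, 0.014, -0.001, 0, 0, 0, 1], [0.06, 0.017, -0.001, 0, 0, 0, 1], [0.07, 0.0195, -0.001, 0, 0, 0, 1], [0.077, 0.0215, -0.001, 0, 0, 0, 1], [0.077, 0.0215, -0.001, 0, 0, 0, 1]],
])

```text
clock: 7.0
eef_pos: [412.7, -340.0, 68.4]
eef_rot: [-3.142, -0.0, 0.272]
wrist_force: [0.2, 0.3, -1.3]
finger_gap: 23.9
finger_force: 60.0
```

Run:
```python
from h import *
s=manip.read_state();print(s['wrist_force'],s['moment'],s['eef_pos'])
for n in('scene','side'):snap(n,'ins_'+n)
c=load('ins_side');im=c['frame'][100:220,280:440,::-1];cv2.imwrite('pics/ins.png',cv2.resize(im,None,fx=4,fy=4,interpolation=cv2.INTER_CUBIC))
```

```text
[ 0.20697445  0.33066383 -1.31318113] [-0.05308113 -0.02248281 -0.01677442] [ 412.66620994 -339.96166263   68.39518139]
```

View pics/ins.png

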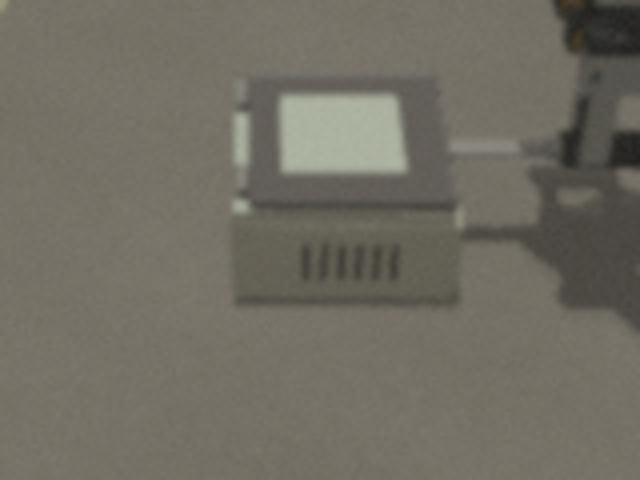

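The side view shows the blade entering under the lip at (450,148), with the cover still shut and no contact force. Now I'll lever along the arc.

servo_tool([
  [[0, 0, 0.008, 0, 0, 0, 1], [0.0005, 0, 0.022, 0, 0, 0, 1], [0.002, 0.0005, 0.037, 0, 0, 0, 1], [0.004, 0.001, 0.052, 0, 0, 0, 1], [0.007, 0.002, 0.067, 0, 0, 0, 1], [0.011, 0.003, 0.082, 0, 0, 0, 1], [0.016, 0.0045, 0.097, 0, 0, 0, 1], [0.021, 0.006, 0.111, 0, 0, 0, 1], [0.028, 0.008, 0.125, 0, 0, 0, 1]],
])

```text
clock: 8.0
eef_pos: [426.6, -336.1, 131.6]
eef_rot: [3.141, -0.0, 0.272]
wrist_force: [-1.8, -1.0, -3.2]
finger_gap: 23.4
finger_force: 60.0
```

```bash
cat >> h.py <<'E'
def coverang(c):
    W=cloud(c);d=np.array([.9633,.2684,0]);e=np.array([-.2684,.9633,0]);H=np.array([575,-294.5,79])+70*d
    a=(W-H)@d;y=(W-H)@e;z=W[...,2]-79
    m=(abs(y)<75)&(z>12)&(a>-140)&(a<30)&(z<150)&((abs(y)>30))
    P=np.c_[a[m],z[m]];l=cv2.fitLine(P.astype(np.float32),cv2.DIST_HUBER,0,.01,.01).ravel()
    ang=np.arctan2(l[1],-l[0])%np.pi
    return ang,l.round(3),m.sum(),np.percentile(P,[2,98],axis=0).round().tolist()
E
python3 - <<'E'
from h import *
s=manip.read_state();print(s['eef_pos'],s['eef_rot'],s['wrist_force'],s['moment'],s['finger_gap'])
for n in('scene','side'):print(coverang(snap(n,'l1_'+n)))
E
```

```text
[ 426.59150839 -336.06414713  131.61584821] [ 3.14138945e+00 -3.15717042e-05  2.71877570e-01] [-1.80642981 -0.95321726 -3.19294165] [-0.24032342  0.67381226  0.05306276] 23.419710567139926
(np.float32(0.46955037), array([  0.892,  -0.452, -59.308,  41.329], dtype=float32), np.int64(1536), [[-116.0, 13.0], [-4.0, 70.0]])
(np.float32(0.484725), array([  0.885,  -0.466, -62.055,  43.642], dtype=float32), np.int64(782), [[-118.0, 13.0], [-4.0, 72.0]])
```

servo_tool([
  [[0.015, 0.004, 0.026, 0, 0, 0, 1], [0.033, 0.009, 0.051, 0, 0, 0, 1], [0.054, 0.015, 0.072, 0, 0, 0, 1], [0.077, 0.0215, 0.092, 0, 0, 0, 1], [0.1025, 0.0285, 0.108, 0, 0, 0, 1], [0.125, 0.035, 0.118, 0, 0, 0, 1], [0.148, 0.041, 0.127, 0, 0, 0, 1], [0.172, 0.048, 0.133, 0, 0, 0, 1], [0.185, 0.0515, 0.135, 0, 0, 0, 1], [0.185, 0.0515, 0.135, 0, 0, 0, 1]],
])

```text
clock: 9.1
eef_pos: [519.5, -310.0, 198.2]
eef_rot: [-3.142, -0.0, 0.273]
wrist_force: [-0.7, 0.5, -1.0]
finger_gap: 23.5
finger_force: 60.0
```

Run:
```python
from h import *
s=manip.read_state();print(s['clock'],s['eef_pos'],s['eef_rot'],s['wrist_force'],s['moment'],s['finger_gap'])
for n in('scene','side'):print(coverang(snap(n,'l2_'+n)))
a=load('l2_scene')['frame'][60:260,150:450];b=load('l2_side')['frame'][60:260,270:570]
cv2.imwrite('pics/l2.png',np.vstack([cv2.resize(x,(450,300)) for x in(a,b)])[:,:,::-1])
```

```text
9.1 [ 519.53209269 -310.00526089  198.22061746] [-3.14156513e+00 -4.04018171e-04  2.72694003e-01] [-0.71709025  0.50871028 -1.03388802] [-0.00809435  0.01587152 -0.05080521] 23.46447518809754
(np.float32(1.4254942), array([ 0.145, -0.989, -1.518, 81.106], dtype=float32), np.int64(1302), [[-14.0, 16.0], [8.0, 139.0]])
(np.float32(1.4233801), array([  0.147,  -0.989,  -6.283, 106.26 ], dtype=float32), np.int64(183), [[-18.0, 13.0], [7.0, 140.0]])
```

View pics/l2.png

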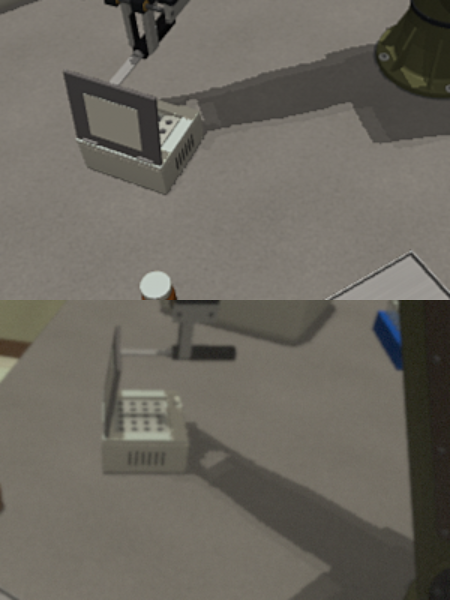

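The cover stands at about 1.43 rad and the blade tip touches its inner face at (120,352) in the lower picture. I'll nudge it a little more, then retreat.

servo_tool([
  [[0.008, 0.002, 0, 0, 0, 0, 1], [0.0155, 0.0043, 0, 0, 0, 0, 1], [0.0155, 0.0043, 0, 0, 0, 0, 1], [0, 0, 0, 0, 0, 0, 1], [-0.06, -0.017, 0, 0, 0, 0, 1], [-0.15, -0.042, 0, 0, 0, 0, 1], [-0.24, -0.067, 0, 0, 0, 0, 1], [-0.24, -0.067, 0, 0, 0, 0, 1]],
])

```text
clock: 10.0
eef_pos: [394.8, -345.0, 198.8]
eef_rot: [3.141, 0.0, 0.269]
wrist_force: [0.2, 0.4, -1.3]
finger_gap: 23.6
finger_force: 60.0
```

Run:
```python
from h import *
s=manip.read_state();print(s['clock'],s['eef_pos'],s['eef_rot'],s['wrist_force'])
for n in('scene','side'):print(coverang(snap(n,'l3_'+n)))
print(blade(snap('wrist','w5'),s))
```

```text
10.0 [ 394.83656931 -344.95539421  198.80034602] [3.14128083e+00 4.90019129e-04 2.68526435e-01] [ 0.23416567  0.43021013 -1.28278368]
(np.float32(1.4784504), array([ 0.092, -0.996,  2.821, 81.447], dtype=float32), np.int64(1269), [[-6.0, 15.0], [9.0, 140.0]])
(np.float32(1.4669615), array([ 0.104, -0.995,  0.451, 90.719], dtype=float32), np.int64(142), [[-10.0, 19.0], [7.0, 141.0]])
(np.float64(112.38687025769711), array([109.28607938,   1.96024907,  -7.9956927 ]), array([-1.25530565e-03, -7.86796750e+00]), array([0.00199466, 1.79697278]), np.int64(5050))
```

servo_tool([
  [[0.05, 0.6, 0.02, 0, 0, -0.195, 1], [0.05, 0.6, 0.02, 0, 0, -0.195, 1], [0.05, 0.6, 0.02, 0, 0, -0.195, 1], [0.05, 0.6, 0.02, 0, 0, -0.195, 1], [0.05, 0.6, 0.02, 0, 0, -0.195, 1], [0.05, 0.6, 0.02, 0, 0, -0.195, 1], [0.25, 0.9, 0.02, 0, 0, -0.195, 1], [0.25, 0.9, 0.02, 0, 0, -0.195, 1], [0.25, 0.9, 0.02, 0, 0, -0.195, 1], [0.25, 0.9, 0.02, 0, 0, -0.195, 1]],
])

```text
clock: 11.15
eef_pos: [524.9, 109.6, 208.3]
eef_rot: [-3.141, -0.0, -0.339]
wrist_force: [1.2, -1.6, -0.3]
finger_gap: 23.5
finger_force: 60.0
```

Run:
```python
from h import *
c=snap('wrist','w6');s=manip.read_state();print(s['clock'],s['eef_pos'],s['eef_rot'],s['wrist_force'])
W=cloud(c);v,u=np.mgrid[:400,:640]
for lo,hi in ((12,30),(5,30)):
    m=((W[...,2]>lo)&(W[...,2]<hi)&(v<300)).astype(np.uint8);k,l,st,ce=cv2.connectedComponentsWithStats(m)
    for i in range(1,k):
        if st[i,4]>300:
            r=cv2.minAreaRect(W[l==i][:,:2].astype(np.float32));print(lo,ce[i].round(),st[i,4],np.round(r[0],1),np.round(r[1],1),round(r[2],1))
```

```text
11.2 [526.7308799  113.78288582 207.72681993] [-3.14002134e+00  1.98342104e-04 -3.36449558e-01] [ 1.35267397  4.23947199 -2.87513005]
12 [587.  58.] 1780 [ 551.4 -212.6] [146.7   3.8] 15.4
12 [158. 128.] 2806 [615.9 254.4] [182.  260.4] 70.3
12 [118. 172.] 968 [610.1 324.6] [14.7 94. ] 69.0
12 [154. 199.] 895 [565.2 299.3] [14.9 94.7] 72.1
5 [585.  58.] 2206 [ 552.1 -212.5] [147.9   3.9] 15.5
5 [152. 132.] 4494 [615.9 254.4] [182.  260.4] 70.3
5 [114. 133.] 2137 [654.3 310.6] [ 22.1 186.4] 68.5
5 [148. 158.] 2051 [608.7 287.1] [ 20.8 184.8] 71.0
```

View pics/w6.png

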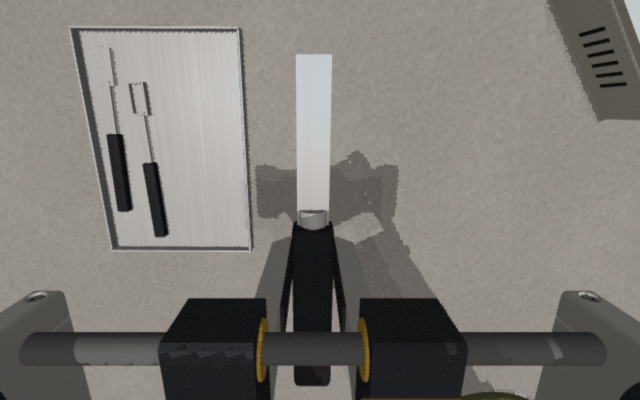

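The wrist view shows the whole tray: its rim runs from (72,28) to (250,250), the tools are on the left and the right half is free. The measured size is 182×260 mm at yaw −19.7°. I'll move over the free half.

servo_tool([
  [[0.13, 0.205, -0.05, 0, 0, 0, 1], [0.13, 0.205, -0.1, 0, 0, 0, 1], [0.13, 0.205, -0.16, 0, 0, 0, 1], [0.13, 0.205, -0.25, 0, 0, 0, 1], [0.13, 0.205, -0.25, 0, 0, 0, 1], [0.13, 0.205, -0.25, 0, 0, 0, 1], [0.13, 0.205, -0.25, 0, 0, 0, 1]],
])

```text
clock: 11.9
eef_pos: [590.1, 208.9, 86.6]
eef_rot: [-3.139, -0.003, -0.341]
wrist_force: [0.9, -1.1, -0.8]
finger_gap: 23.0
finger_force: 60.0
```

Run:
```python
from h import *
s=manip.read_state();print(s['clock'],s['eef_pos'],s['eef_rot'],s['wrist_force'],s['qd'].round(3));c=snap('wrist','w7');s=manip.read_state();print(s['eef_pos'],s['eef_rot'],blade(c,s))
```

```text
11.9 [590.08943466 208.9315007   86.60406499] [-3.13918065 -0.00335739 -0.34077688] [ 0.89282958 -1.13416538 -0.82837703] [-0.004 -0.012  0.004 -0.001 -0.008  0.001]
[590.10350341 208.82777499  86.64976831] [-3.13898083 -0.00362939 -0.34094252] (np.float64(109.59319112114346), array([106.63512869,   2.05372632,  -7.60809574]), array([-1.15695605e-04, -7.61250514e+00]), array([0.0038444 , 1.67553656]), np.int64(4924))
```

servo_tool([
  [[0.003, 0.015, -0.05, 0, 0, -0.001, 1], [0.003, 0.015, -0.1, 0, 0, -0.001, 1], [0.003, 0.015, -0.13, 0, 0, -0.001, 1], [0.003, 0.015, -0.146, 0, 0, -0.001, 1], [0.003, 0.015, -0.15, 0, 0, -0.001, 1], [0.003, 0.015, -0.15, 0, 0, -0.001, 1], [0.003, 0.015, -0.15, 0, 0, -0.001, 1]],
])

```text
clock: 12.65
eef_pos: [591.0, 216.3, 9.6]
eef_rot: [-3.141, -0.001, -0.344]
wrist_force: [0.0, 0.2, -0.7]
finger_gap: 23.4
finger_force: 60.0
```

Run:
```python
from h import *
s=manip.read_state();print(s['eef_pos'],s['eef_rot'],s['wrist_force']);c=snap('wrist','w8');W=cloud(c)
r=[];d=np.array([.9415,-.3371]);e=np.array([.3371,.9415]);O=np.array([615.9,254.4])
x=(W[...,:2]-O)@d;y=(W[...,:2]-O)@e
print('floor z',np.nanmedian(W[...,2][(y>-5)&(y<12)&(abs(x)<100)]),'tip tray',((s['eef_pos'][:2]-O)@d)+110,(s['eef_pos'][:2]-O)@e)
m=(W[...,2]>11)&(W[...,2]<25)&(y<-75)&(abs(x)<110);print('wall y',np.percentile(y[m],[2,50,98]))
```

```text
[590.98703299 216.28915786   9.62228178] [-3.14054970e+00 -1.37408937e-03 -3.43930001e-01] [ 0.04313511  0.23452211 -0.65540052]
floor z 3.5679603483884534 tip tray 99.39160644229162 -44.27951905169821
wall y [-90.09763191 -88.04186099 -87.02910147]
```

servo_tool([
  [[0, 0, -0.003, 0, 0, 0, 1], [0, 0, -0.0055, 0, 0, 0, 1], [0, 0, -0.0055, 0, 0, 0, 1], [0, 0, -0.0055, 0, 0, 0, 1]],
])

```text
clock: 13.1
eef_pos: [590.7, 216.3, 6.9]
eef_rot: [-3.141, -0.001, -0.344]
wrist_force: [-3.5, -1.7, 9.5]
finger_gap: 23.4
finger_force: 60.0
```

servo_tool([
  [[0, 0, 0.0005, 0, 0, 0, 0.6], [0, 0, 0.0005, 0, 0, 0, 0.6], [0, 0, 0.0005, 0, 0, 0, 0.6], [0, 0, 0.0005, 0, 0, 0, 0.6], [0, 0, 0.0005, 0, 0, 0, 0.6]],
])

```text
clock: 13.6
eef_pos: [590.3, 216.2, 5.8]
eef_rot: [3.142, 0.0, -0.344]
wrist_force: [1.3, -0.9, 0.3]
finger_gap: 37.7
finger_force: 0.0
```

servo_tool([
  [[0, 0, 0.02, 0, 0, 0, 0.6], [0, 0, 0.08, 0, 0, 0, 0.6], [0, 0, 0.17, 0, 0, 0, 0.6], [0, 0, 0.27, 0, 0, 0, 0.6], [-0.1, 0, 0.36, 0, 0, 0, 0.6], [-0.2, 0, 0.4, 0, 0, 0, 0.6], [-0.25, 0, 0.4, 0, 0, 0, 0.6], [-0.25, 0, 0.4, 0, 0, 0, 0.6]],
])

```text
clock: 14.4
eef_pos: [462.4, 216.5, 208.7]
eef_rot: [-3.139, -0.002, -0.342]
wrist_force: [0.7, -0.5, -0.2]
finger_gap: 37.5
finger_force: 0.0
```

Run:
```python
from h import *
s=manip.read_state();print(s['clock'],s['eef_pos'],s['wrist_force'])
for n in('scene','side'):print(coverang(snap(n,'f_'+n)))
c=snap('wrist','fw');W=cloud(c);v,u=np.mgrid[:400,:640]
m=((W[...,2]>9)&(W[...,2]<30)&(v<300)).astype(np.uint8);k,l,st,ce=cv2.connectedComponentsWithStats(m)
for i in range(1,k):
    if st[i,4]>200:
        r=cv2.minAreaRect(W[l==i][:,:2].astype(np.float32));print(ce[i].round(),np.round(r[0],1),np.round(r[1],1),round(r[2],1),np.percentile(W[l==i][:,2],95))
a=load('f_scene')['frame'];cv2.imwrite('pics/f.png',np.vstack([cv2.resize(a,(480,300)),cv2.resize(c['frame'],(480,300))])[:,:,::-1])
```

```text
14.4 [462.40141125 216.52244325 208.71732641] [ 0.74052182 -0.5369525  -0.21418166]
(np.float32(1.4802151), array([ 0.09 , -0.996,  2.815, 81.32 ], dtype=float32), np.int64(1255), [[-7.0, 15.0], [9.0, 140.0]])
(np.float32(1.4662613), array([ 0.104, -0.995,  0.22 , 92.499], dtype=float32), np.int64(140), [[-10.0, 19.0], [7.0, 142.0]])
[218. 109.] [585.2 265.4] [179.8 192.9] 70.4 17.19670849083701
[175.  79.] [631.4 316.4] [ 14.4 140.1] 68.5 16.31067122882566
[210.  96.] [603.1 286.9] [ 18.6 174. ] 72.1 16.238115374846558
[274.  83.] [582.7 217.2] [ 24.4 163.5] 70.1 24.295956374509757
```

View pics/f.png

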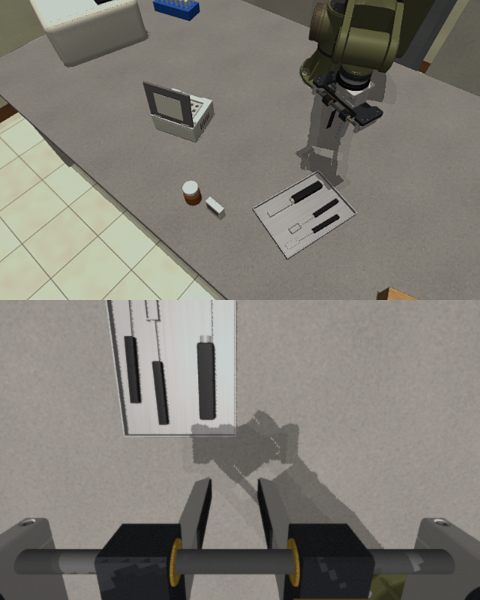

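The opener lies flat in the free half, handle at (207,380) in the lower picture, at −19.9° and so parallel to the tools. Its blade points the same way as theirs. The cover stands at about 1.48 rad, and the jar and timer look unmoved.

```bash
python3 -c "
from cell import manip
print(manip.sign_off())"
```

```text
the job is handed in; nothing more can be done
None
```

The job is handed in: the cover stands open by itself at about 1.48 rad (85°), and the opener lies flat in the tray's free half, parallel to the tools with its blade pointing the same way; robot time was about 14.5 s.

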